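Check the emergency stop of a roller jar mill and reset it

ROBOT

A 7-joint arm with a two-finger parallel gripper is mounted at the origin on the work surface. World frame = base frame: x ahead of the robot, y to its left, z up, the work surface at z = 0. Lengths are in m, angles in rad, forces in N, time in s.
With the tool pointing down it reaches from about 0.425 to 0.8 m from the base axis. Payload 8.3 kg.
Tool frame: the origin (TCP) lies between the finger pads; the fingertips stand 8 mm ahead of it and the grasp point (between the pads) lies 11 mm behind it; x points along the fingers, z is the direction in which the jaws open and shut, and the axes are right-handed (so a half turn about x gives the same grasp; the last joint's range is limited). The gripper opens to 85 mm and grips with 20 to 120 N. Pads are 22 mm wide; open, the fingers measure 114 mm over their backs; the gripper's body (76 mm by 85 mm) begins 54 mm behind the grasp point. The pads swing forward as they close: fully open they stand 13 mm farther back than shut.
Start: joints at [1.263, 0.383, 0.016, 1.37, -0.006, 1.388, -0.046], TCP at [0.152, -0.606, 0.239] pointing down, gripper open.
Joint ranges: [-2.95, 2.95], [-0.25, 2.06], [-1.52, 1.56], [0.18, 2.33], [-1.44, 4.58], [0.02, 2.06], [-3.01, 3.01]. Speed limits (rad/s): [2.39, 2.39, 3.01, 3.01, 3.14, 3.14, 3.14].

INTERFACE

Orientations are given as a unit quaternion [x, y, z, w].
In Python, from station import ctrl gives the robot as it stands. The module is installed in compiled form; this text tells all that it offers.
- The arm moves only by the shell command python3 -m inch 'ROWS'. ROWS is JSON, a list of rows, each a list of 7 numbers: the shift along the tool's x, y, z in cm, then the turn, a rotation vector about the tool's x, y, z in degrees, then the finger opening in cm, from 0 to 8.54. A call has exactly 10 rows; each row is the pose to reach, as a shift and turn from the pose commanded when the call began, along the tool's axes at that moment; what a row does not reach only later rows make up. A row lasts 1/12 s, in which the tool goes at most 41.7 mm and 7.16 degrees, less where a joint would pass 70% of its speed; a pose out of reach is approached as far as the arm can. A call with a gripper value outside its range is refused whole. The fingers move at their own pace and stop on an object; the grip force is fixed at half the most. Time passes only in rows, so rows that repeat a pose let the fingers close, or fill a call up. It gives the time, the measured TCP pose, the force and the opening at its end, in the units of the state.
- ctrl.state(): the state, without advancing time (a new reading comes with each control period).
- ctrl.snapshot(name): name is "scene" or "top" or "wrist"; returns a dict with "pixels" (480x640x3 uint8, red, green, blue), "depth" (480x640 float32, m along the optical axis (not along the pixel's ray), 0 where there is no reading), "fx", "fy", "cx", "cy" (pixels), "dist_coeffs" ([k1, k2, p1, p2, k3] as OpenCV has them; the pictures are not rectified), "R" (3x3) and "t" (3): a world point X has camera coordinates R X + t; the wrist camera has in their place "tool_from_camera" (4x4, takes a point from camera to tool coordinates, whose origin is the TCP and whose axes are the tool frame's). Camera axes: x right, y down, z forward; pixel columns grow to the right and rows downward; lengths in m; the calibration is good to about 2 mm. A picture is of the moment at which its call begins: read the wrist's pose just before it.
- ctrl.close_job(): hands the job in, once; it reports no verdict.
Trained networks look in a picture, given as the dict that the camera call returned (one of the last four; its "shot" number tells which), for a name from the list of things; names that differ only in an ending like _2 or _b are one class to them, and where a whole thing is asked for, a point or a joint stands for the part that bears it (a point fixed in the world has none). Each returns a list of dicts, best first, with "score" (0 to 1); they miss things now and then, are a little off and sometimes report something else, mostly with a low value. They report only what shows in the picture. A call takes as long as a camera call.
- ctrl.outline_of(picture, label): "region" (480x640 bool, what is visible of it) and "at" ([column, row] in pixels, amid what is visible of it).
- ctrl.landmark_of(picture, label): "at" ([column, row] in pixels: a listed point, or the origin of a listed thing).
The state is a dict: "time_s": time; "joint_positions": joint angles; "dq": joint speeds; "effort": joint torques, N m; "position": TCP position; "tool_rot": TCP orientation; "ft_force": force on the tool from outside, world axes, zero at the start; "wrist_torque": the same for the moment, N m; "finger_gap": finger opening in m.
Only numpy, scipy, OpenCV 4.12 (cv2) and the standard library are available. Lean on these libraries where they do the work, as an engineer would, in place of code of your own. Each camera call takes 0.05 s, during which the arm holds its last target.

TASK

Check the emergency stop on the jar mill's drive housing: push the mushroom button fully in so that it latches, then turn its head clockwise by pushing the raised bar round, until it springs back out. Then press the reset button, the plain round push button in a steel ring on the same panel, and let it come back up. Work with light fingertip pushes, never squeezing or forcing the head, and leave the speed knob, the jars on the rollers and the glassware on the bench as they are.

Things in the scene. Friction and masses are not known exactly. Their poses are not given: they have to be found in the camera images.
- mill_mid (a point): Frame of the jar mill, which is bolted down at a new place and yaw each time; origin at bench height below the axis of the mushroom stop, z up. The white drive housing spans x -80 to 200, y -90 to 90 mm; its level top panel is 120 mm above the bench. Two rubber rollers and their frame run on from it to y 492 mm.
- stop_top (a point): Centre of the top of the bar on the mushroom stop's head, 166 mm above the bench when out, 159 mm latched. It sinks and turns with the head; x along the bar, z up. At rest the bar lies along the mill's x: one end points to the panel's near (-x) edge.
- stop_head: The head: a disc 60 mm across and 14 mm thick, on its flat top a bar 52 mm long, 12 mm wide and 16 mm tall. Origin at the centre of its underside, x along the bar, z up. Pushes of 11 to 15 N are right; over 40 N in all from the fingers (squeezing, a blow) is too much. A closed fingertip beside one end of the bar, about 8 mm below the bar's top and so clear of the disc, can push that end round.
- stop (a joint): How far the stop is pushed in, m: 0 out, 0.0067 latched, 0.007 end of travel. It resists with about 4 N at first and 9 to 10 N after 1 to 2 mm, gives way near 3 mm, snaps in and stays latched by itself. Beyond its travel the head yields 2.4 mm more on a spring (12 to 20 N), then is solid. Press on top of the bar or of the disc.
- stop_turn (a joint): How far the head is turned, rad: 0 at rest, growing clockwise seen from above, hard stop at 1.1. A light spring (0.015 to 0.05 N m) turns it back. While latched it turns freely to 0.35, then a cam lifts it against up to 0.1 N m more and near 0.8 it springs out; turn to 1.0 to be sure. It comes fully out and turns back only when nothing holds it down or turned.
- reset_top (a point): Centre of the flat top of the reset push button: round, 30 mm across, standing 20 mm above the panel (140 mm above the bench) in a steel ring 42 mm across and 7 mm high. In the mill's frame it lies at x 85, y -45 mm. z up.
- reset (a joint): How far the reset button is pressed, m: 0 out, 0.006 fully in; 2 N at first and 5.5 N fully in; it springs back by itself.
- speed_mark (a point): Pointer at the rim of the speed knob, a round knob 38 mm across and 17 mm tall whose axis is at x 85, y 45 mm in the mill's frame. To be left as it is.
- jar_a: White milling jar 84 mm across and 150 mm long with a steel lid, lying loose on the two rollers next to the housing; origin on its axis at mid length, its y along the axis. Its top is 173 mm above the bench.
- jar_b: The same kind of jar, lying on the rollers farther from the housing.
- sample: Loose glass sample bottle, 76 mm across and 152 mm tall with its rubber stopper, standing on the bench; origin at the centre of its underside.
- beaker: Loose glass beaker, 72 mm across and 85 mm tall, standing on the bench; origin at the centre of its underside.

How it is judged:
By the outcome, as a careful person would: the job done as asked, in the order asked, and still so for the second after the job is handed in, with the robot touching nothing.
It also fails if it takes over 51 s, if anything falls off the work surface, if the arm or the gripper's body presses on something with over 40 N, if the wrist force passes 120 N, or if a joint passes its speed limit or range.

## Working session

There is one attempt and no reset: what is moved stays moved. The work goes in short steps, Python scripts to look and compute and a shell command to move; the robot and the scene stay as the last step left them, time stands still between calls to the robot, and variables do not carry over. Pictures are saved under pics/ and viewed, and the job is handed in when it is done.

```bash
mkdir -p pics
cat > h.py <<'E'
import numpy as np, cv2
from station import ctrl
from scipy.spatial.transform import Rotation as Rn
def K(s): return np.array([[s['fx'],0,s['cx']],[0,s['fy'],s['cy']],[0,0,1.]])
def ray(s,px,st=None):
    u=cv2.undistortPoints(np.array([[px]],float),K(s),np.array(s['dist_coeffs'],float)).ravel()
    d=np.array([u[0],u[1],1.])
    if 'R' in s:
        R=np.array(s['R']);return -R.T@np.array(s['t']),R.T@d
    T=np.array(s['tool_from_camera']);Rt=Rn.from_quat(st['tool_rot']).as_matrix()
    return np.array(st['position'])+Rt@T[:3,3],Rt@T[:3,:3]@d
def atz(s,px,z,st=None):
    o,d=ray(s,px,st);return o+d*(z-o[2])/d[2]
def atd(s,px,st=None):
    c,r=int(round(px[0])),int(round(px[1]));o,d=ray(s,px,st);return o+d*s['depth'][r,c]
def save(s,n): cv2.imwrite('pics/'+n,cv2.cvtColor(s['pixels'],cv2.COLOR_RGB2BGR))
E
python3 - <<'E'
from h import *
np.set_printoptions(precision=4,suppress=True)
st=ctrl.state();print(st)
for n in('top','scene','wrist'):
    st=ctrl.state();s=ctrl.snapshot(n);save(s,n+'1.png')
    for l,z in(('stop_top',.166),('reset_top',.14),('mill_mid',0),('speed_mark',.137),('sample',0),('beaker',0),('jar_a',.131)):
        for r in ctrl.landmark_of(s,l)[:2]:
            print(n,l,round(r['score'],2),np.array(r['at']),atz(s,r['at'],z,st),atd(s,r['at'],st))
E
```

```text
{'time_s': 0.0, 'joint_positions': array([ 1.2631,  0.3842,  0.0164,  1.3712, -0.0063,  1.3882, -0.0465]), 'dq': array([ 0.0023,  0.0002, -0.0005, -0.    ,  0.0009,  0.0013,  0.0019]), 'effort': array([ -0.0002, -62.7589,   0.8441, -37.1828,   0.0165,   0.0142,
         0.    ]), 'position': array([ 0.1514, -0.6059,  0.2383]), 'tool_rot': array([ 0.4356,  0.5579, -0.4348,  0.5568]), 'ft_force': array([-1.141 , -0.5862, -0.6247]), 'wrist_torque': array([ 0.0074, -0.0239,  0.0275]), 'finger_gap': 0.08578659893082798}
top stop_top 0.72 [401.9 253.7] [ 0.5446 -0.186   0.166 ] [ 0.5446 -0.186   0.166 ]
top reset_top 0.68 [416.9 205.7] [ 0.6403 -0.221   0.14  ] [ 0.6399 -0.2205  0.1425]
top mill_mid 0.45 [371.5 207.4] [ 0.6572 -0.1454  0.    ] [ 0.6388 -0.1331  0.124 ]
top speed_mark 0.75 [371.2 207. ] [ 0.6376 -0.1312  0.137 ] [ 0.6397 -0.1326  0.1228]
top sample 0.63 [494.6 228.8] [ 0.6098 -0.427   0.    ] [ 0.6003 -0.3935  0.0918]
top beaker 0.68 [498.7 295.5] [ 0.4586 -0.433   0.    ] [ 0.4587 -0.4317  0.0036]
top jar_a 0.84 [303.7 242.6] [0.5677 0.0008 0.131 ] [ 0.5647 -0.001   0.1719]
top jar_a 0.6 [214.5 260.7] [0.5315 0.1755 0.131 ] [0.5301 0.1655 0.1739]
scene stop_top 0.67 [270.3 193.1] [ 0.5435 -0.1971  0.166 ] [ 0.5282 -0.2101  0.145 ]
scene reset_top 0.48 [237.4 225.9] [ 0.6415 -0.2134  0.14  ] [ 0.6395 -0.2155  0.1365]
scene speed_mark 0.48 [272.1 239.2] [ 0.6272 -0.1317  0.137 ] [ 0.6264 -0.1324  0.1357]
scene sample 0.88 [187.6 215.7] [ 0.6022 -0.4238  0.    ] [ 0.6235 -0.3956  0.0384]
scene beaker 0.56 [222.7 181.3] [ 0.4598 -0.4289  0.    ] [ 0.4742 -0.4135  0.0208]
scene jar_a 0.85 [340.3 249.8] [0.566  0.0003 0.131 ] [0.5895 0.0135 0.166 ]
scene jar_a 0.67 [422.9 276.9] [0.5303 0.1761 0.131 ] [0.5538 0.1822 0.164 ]
```

View pics/top1.png

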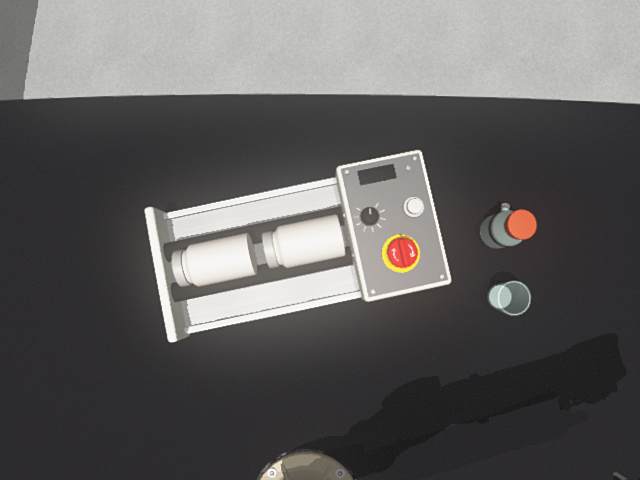

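View pics/scene1.png

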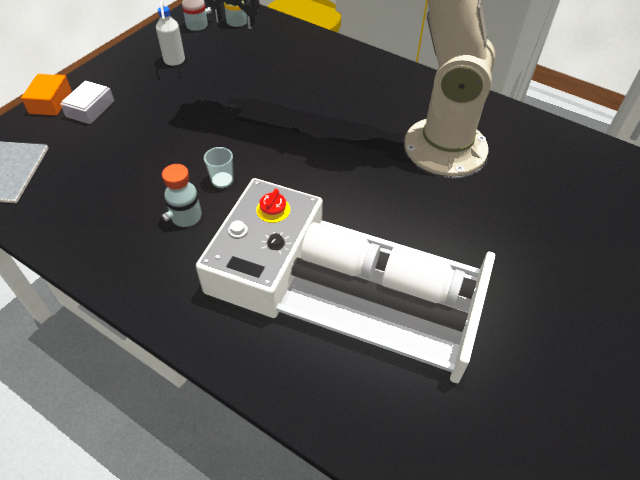

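Run:
```python
from h import *
np.set_printoptions(precision=4,suppress=True)
st=ctrl.state();print(Rn.from_quat(st['tool_rot']).as_matrix())
for n in('top','scene'):
    s=ctrl.snapshot(n)
    for l,z in(('stop_head',.148),('stop_top',.166),('reset_top',.14),('jar_a',.131)):
        for r in ctrl.outline_of(s,l)[:2]:
            m=r['region'];v,u=np.nonzero(m);c=[(u.min()+u.max())/2,(v.min()+v.max())/2]
            print(n,l,round(r['score'],2),m.sum(),np.array(r['at']),u.min(),u.max(),v.min(),v.max(),atz(s,[u.mean(),v.mean()],z)[:2],atz(s,c,z)[:2])
    if n=='top':
        # housing top rectangle from depth
        P=[];H,W=s['depth'].shape
        uu,vv=np.meshgrid(np.arange(W),np.arange(H));
        pts=np.stack([uu.ravel(),vv.ravel()],1).astype(float)[:,None]
        x=cv2.undistortPoints(pts,K(s),np.array(s['dist_coeffs'],float))[:,0]
        d=s['depth'].ravel();C=np.c_[x*d[:,None],d];X=(C-np.array(s['t']))@np.array(s['R'])
        ok=(d>0)&(abs(X[:,2]-.12)<.008)&(X[:,0]>.4)&(X[:,0]<.8)&(X[:,1]<0)&(X[:,1]>-.35)
        m=ok.reshape(H,W).astype(np.uint8)
        m=cv2.morphologyEx(m,cv2.MORPH_OPEN,np.ones((9,9)))
        mm=m.ravel()>0
        q=X[mm&ok][:,:2].astype(np.float32);print('z',np.median(X[mm&ok][:,2]))
        r=cv2.minAreaRect(q*1000);print(r)
        b=s['pixels'][120:320,320:470];b=cv2.resize(b,None,fx=4,fy=4)[:800];
        cv2.imwrite('pics/crop.png',cv2.resize(cv2.cvtColor(b,cv2.COLOR_RGB2BGR),(450,600)))
```

```text
[[ 0.0001  0.9702  0.2424]
 [ 0.0001  0.2424 -0.9702]
 [-1.      0.0001 -0.    ]]
top stop_head 0.97 777 [401.8 252.8] 387 418 238 269 [ 0.5465 -0.1895] [ 0.5459 -0.1901]
top stop_top 0.79 763 [400.5 251.3] 387 417 238 269 [ 0.546  -0.1859] [ 0.545  -0.1862]
top stop_top 0.61 1095 [510.5 298. ] 487 529 281 314 [ 0.4612 -0.3915] [ 0.4612 -0.3896]
top reset_top 0.7 201 [412.6 208. ] 406 421 198 213 [ 0.64   -0.2142] [ 0.6406 -0.2142]
top reset_top 0.65 762 [403.4 252.5] 387 417 237 268 [ 0.5483 -0.1907] [ 0.5483 -0.1905]
top jar_a 0.67 3237 [304.6 244.6] 262 345 215 268 [0.5681 0.0002] [0.5698 0.0012]
top jar_a 0.6 3328 [215.3 261.6] 172 258 233 285 [0.5312 0.1732] [0.5349 0.1746]
z 0.12040629479300811
((606.844970703125, -178.0321044921875), (280.8836975097656, 179.3372802734375), 12.081402778625488)
scene stop_head 0.97 506 [274.3 201. ] 259 285 189 214 [ 0.5512 -0.1875] [ 0.5487 -0.1899]
scene stop_top 0.66 467 [269.1 198.3] 259 284 190 214 [ 0.5648 -0.1772] [ 0.5631 -0.1792]
scene reset_top 0.51 137 [239.4 227.3] 230 242 221 233 [ 0.6446 -0.2139] [ 0.6456 -0.2139]
scene jar_a 0.92 2911 [338.7 246.8] 301 380 223 277 [ 0.5682 -0.0006] [0.5662 0.0009]
scene jar_a 0.77 3082 [419.8 277.6] 382 464 247 305 [0.5316 0.1746] [0.5282 0.1752]
```

View pics/crop.png

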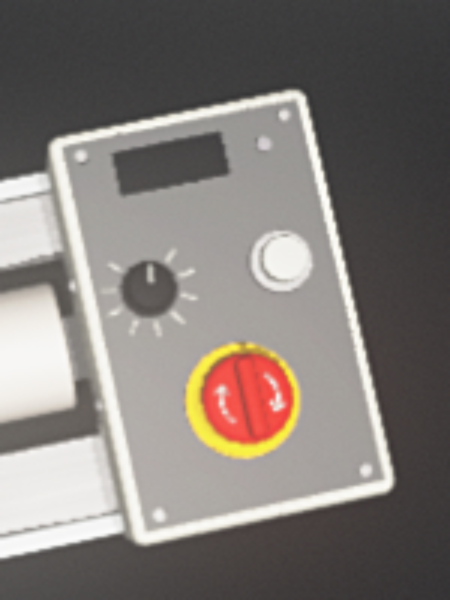

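```bash
python3 -m inch '[[0,1,-0.6,0,0,0,8],[0,3.5,-2.2,0,0,0,6],[0,6.8,-4.3,0,0,0,4],[0,10,-6.4,0,0,0,2],[0,13.2,-8.4,0.5,0,0,0],[0,16.4,-10.4,1,0,0,0],[0,19.6,-12.4,1.5,0,0,0],[0,22.8,-14.5,2,0,0,0],[0,25,-15.8,2,0,0,0],[0,26,-16.5,2,0,0,0]]'
python3 - <<'E'
from h import *
print(ctrl.state())
E
```

```text
time_s: 2.53
position: [0.3676, -0.3786, 0.2396]
tool_rot: [0.444, 0.551, -0.442, 0.551]
ft_force: [-0.2, 0.3, 0.6]
finger_gap: 0.0001
{'time_s': 2.5333, 'joint_positions': array([ 0.89005407,  0.18034156, -0.17118562,  1.63088003,  0.02975107,
        1.33236927, -0.63945749]), 'dq': array([-0.14245314, -0.01802029, -0.05441202,  0.02723219,  0.0298753 ,
       -0.0016348 , -0.23390999]), 'effort': array([ 2.04628341e+00, -4.85562730e+01,  4.80076689e-01, -3.66437995e+01,
        2.76435027e-01,  4.73308295e-02, -1.20033436e-01]), 'position': array([ 0.36761204, -0.37859063,  0.23963235]), 'tool_rot': array([ 0.44355581,  0.55088152, -0.44241134,  0.55141636]), 'ft_force': array([-0.21692022,  0.33641751,  0.57416828]), 'wrist_torque': array([-0.03268263, -0.02863545,  0.04022138]), 'finger_gap': 0.00011493078344597904}
```

```bash
python3 -m inch '[[0,1,-0.7,0,0,0,0],[0,3.5,-2.3,0,0,0,0],[0,6.8,-4.6,0,0,0,0],[0,10,-6.8,0,0,0,0],[0,13.2,-9,0,0,0,0],[0.6,16.4,-11.2,0,0,0,0],[1.3,19.2,-13.2,0,0,0,0],[2,21,-14.3,0,0,0,0],[2.5,22,-15,0,0,0,0],[2.5,22,-15,0,0,0,0]]'
python3 - <<'E'
from h import *
np.set_printoptions(precision=4,suppress=True)
st=ctrl.state();print(st['time_s'],st['position'],Rn.from_quat(st['tool_rot']).as_matrix(),st['joint_positions'],st['ft_force'])
s=ctrl.snapshot('wrist');save(s,'w2.png')
for l,z in(('stop_top',.166),('reset_top',.14)):
  for r in ctrl.landmark_of(s,l)[:2]:
    print(l,round(r['score'],2),np.array(r['at']),atz(s,r['at'],z,st),atd(s,r['at'],st))
s=ctrl.snapshot('scene');cv2.imwrite('pics/s2.png',cv2.cvtColor(cv2.resize(s['pixels'][100:300,150:350],(800,800))[:600],cv2.COLOR_RGB2BGR))
E
```

```text
time_s: 3.37
position: [0.5482, -0.1886, 0.2127]
tool_rot: [0.444, 0.551, -0.444, 0.549]
ft_force: [-0.7, 0.9, -0.5]
finger_gap: 0.0003
3.3667 [ 0.5482 -0.1886  0.2127] [[-0.0018  0.9774  0.2113]
 [ 0.0017  0.2113 -0.9774]
 [-1.     -0.0014 -0.002 ]] [ 0.5395  0.3221 -0.3333  1.5265  0.106   1.3131 -1.1631] [-0.7308  0.9452 -0.5234]
stop_top 0.78 [321.  278.3] [ 0.5472 -0.1886  0.166 ] [ 0.547  -0.1887  0.1655]
```

View pics/w2.png

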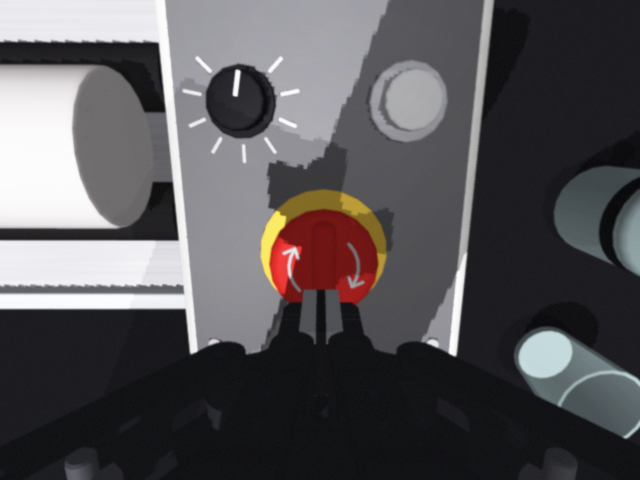

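View pics/s2.png

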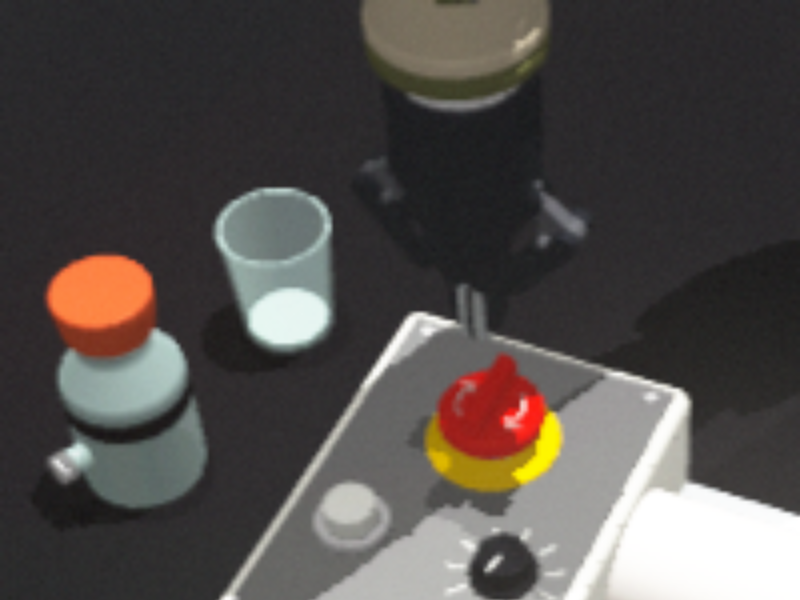

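```bash
python3 -m inch '[[0.5,0,0,0,0,0,0],[1.2,0,0,0,0,0,0],[2,0,0,0,0,0,0],[2.7,0,0,0,0,0,0],[3.2,0,0,0,0,0,0],[3.5,0,0,0,0,0,0],[3.6,0,0,0,0,0,0],[3.6,0,0,0,0,0,0],[3.6,0,0,0,0,0,0],[3.6,0,0,0,0,0,0]]'
python3 - <<'E'
from h import *
np.set_printoptions(precision=4,suppress=True)
st=ctrl.state();print(st['time_s'],st['position'],st['ft_force'])
s=ctrl.snapshot('wrist');save(s,'w3.png')
T=np.array(s['tool_from_camera'])
for v in (300,310,320,330,340):
  row=[]
  for u in range(270,376,6):
    d=s['depth'][v,u];x=cv2.undistortPoints(np.array([[[u,v]]],float),K(s),np.array(s['dist_coeffs'],float)).ravel()
    p=T[:3,:3]@(np.array([x[0],x[1],1])*d)+T[:3,3];row.append(tuple(int(i) for i in np.round(p*1000)))
  print(v,row)
E
```

```text
time_s: 4.4
position: [0.548, -0.1907, 0.1787]
tool_rot: [0.445, 0.549, -0.445, 0.55]
ft_force: [0.2, -0.3, -0.0]
finger_gap: 0.0002
4.4 [ 0.548  -0.1907  0.1787] [ 0.1927 -0.2997 -0.0113]
300 [(29, -5, -23), (29, -5, -20), (29, -5, -18), (28, -4, -15), (29, -5, -12), (29, -5, -10), (-6, 10, -5), (-6, 11, -3), (-6, 10, -1), (-7, 11, 1), (-7, 11, 3), (-6, 10, 5), (29, -5, 9), (28, -5, 12), (28, -4, 15), (30, -5, 18), (30, -5, 20), (29, -5, 23)]
310 [(29, -10, -23), (30, -10, -21), (27, -9, -18), (-6, 6, -12), (-7, 7, -10), (-6, 6, -8), (-14, 10, -5), (-14, 10, -3), (-16, 11, -1), (-15, 11, 1), (-15, 11, 3), (-15, 11, 5), (-6, 6, 7), (-6, 7, 10), (-6, 6, 12), (28, -9, 18), (30, -10, 21), (30, -10, 23)]
320 [(30, -15, -24), (29, -15, -21), (-15, 7, -13), (-15, 7, -11), (-14, 7, -9), (-22, 11, -7), (-21, 10, -5), (-22, 11, -3), (-21, 10, -1), (-22, 11, 1), (-22, 11, 3), (-22, 11, 5), (-13, 6, 7), (-15, 7, 9), (-14, 7, 11), (-15, 7, 13), (29, -15, 21), (58, -29, 28)]
330 [(58, -35, -28), (56, -34, -24), (-21, 7, -13), (-20, 6, -11), (-22, 7, -9), (-29, 11, -6), (-28, 10, -5), (-30, 11, -3), (-30, 11, -1), (-28, 10, 1), (-28, 10, 3), (-28, 10, 4), (-29, 11, 6), (-21, 7, 9), (-21, 7, 10), (-20, 6, 12), (58, -35, 24), (58, -35, 28)]
340 [(58, -41, -28), (-36, 11, -13), (-36, 11, -11), (-38, 13, -9), (-40, 13, -7), (-38, 12, -6), (-36, 11, -4), (-36, 12, -3), (-30, 8, -1), (-30, 8, 1), (-36, 12, 2), (-36, 11, 4), (-38, 13, 6), (-39, 13, 7), (-39, 13, 9), (-36, 12, 11), (-36, 11, 12), (59, -42, 28)]
```

View pics/w3.png

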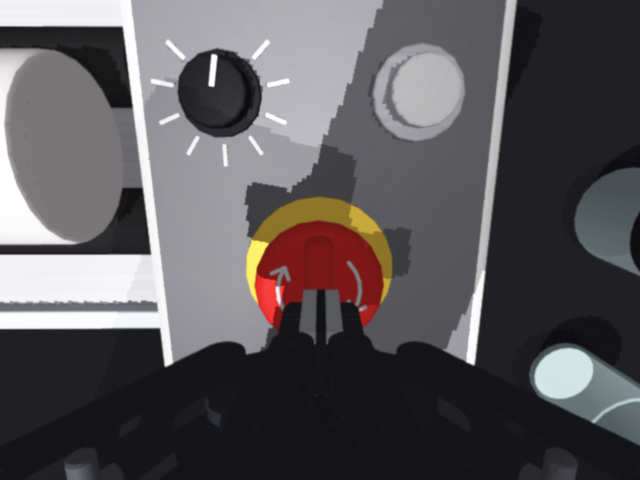

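```bash
python3 -m inch '[[0.2,0,0,0,0,0,0],[0.35,0,0,0,0,0,0],[0.45,0,0,0,0,0,0],[0.5,0,0,0,0,0,0],[0.55,0,0,0,0,0,0],[0.6,0,0,0,0,0,0],[0.65,0,0,0,0,0,0],[0.7,0,0,0,0,0,0],[0.7,0,0,0,0,0,0],[0.7,0,0,0,0,0,0]]'
```

```text
time_s: 5.28
position: [0.5479, -0.1907, 0.1725]
tool_rot: [0.445, 0.549, -0.445, 0.55]
ft_force: [-2.5, 0.6, 7.5]
finger_gap: 0.0001
```

```bash
python3 -m inch '[[0.05,0,0,0,0,0,0],[0.1,0,0,0,0,0,0],[0.15,0,0,0,0,0,0],[0.2,0,0,0,0,0,0],[0.22,0,0,0,0,0,0],[0.25,0,0,0,0,0,0],[0.27,0,0,0,0,0,0],[0.3,0,0,0,0,0,0],[0.3,0,0,0,0,0,0],[0.3,0,0,0,0,0,0]]'
```

```text
time_s: 6.12
position: [0.5477, -0.1907, 0.1683]
tool_rot: [0.445, 0.55, -0.445, 0.55]
ft_force: [0.2, -0.0, 1.1]
finger_gap: -0.0
```

```bash
python3 -m inch '[[0.05,0,0,0,0,0,0],[0.1,0,0,0,0,0,0],[0.13,0,0,0,0,0,0],[0.16,0,0,0,0,0,0],[0.18,0,0,0,0,0,0],[0.2,0,0,0,0,0,0],[0.2,0,0,0,0,0,0],[0.2,0,0,0,0,0,0],[0.2,0,0,0,0,0,0],[0.2,0,0,0,0,0,0]]'
```

```text
time_s: 6.95
position: [0.5479, -0.1908, 0.1671]
tool_rot: [0.445, 0.549, -0.445, 0.55]
ft_force: [-1.5, -0.3, 6.7]
finger_gap: 0.0005
```

```bash
python3 -m inch '[[0.03,0,0,0,0,0,0],[0.06,0,0,0,0,0,0],[0.09,0,0,0,0,0,0],[0.12,0,0,0,0,0,0],[0.12,0,0,0,0,0,0],[0.12,0,0,0,0,0,0],[0.12,0,0,0,0,0,0],[0.12,0,0,0,0,0,0],[0.12,0,0,0,0,0,0],[0.12,0,0,0,0,0,0]]'
```

```text
time_s: 7.78
position: [0.5481, -0.1908, 0.1668]
tool_rot: [0.445, 0.549, -0.445, 0.55]
ft_force: [-3.3, 0.8, 11.3]
finger_gap: -0.0002
```

```bash
python3 -m inch '[[-0.5,0,0,0,0,0,0],[-1.3,0,0,0,0,0,0],[-2.1,0,0,0,0,0,0],[-2.5,-0.3,0.4,0,0,0,0],[-2.5,-1,1.2,0,0,0,0],[-2.5,-1.7,2.2,0,0,0,0],[-2.5,-2,2.8,0,0,0,0],[-2.5,-2,2.8,0,0,0,0],[-2.5,-2,2.8,0,0,0,0],[-2.5,-2,2.8,0,0,0,0]]'
python3 - <<'E'
from h import *
np.set_printoptions(precision=4,suppress=True)
st=ctrl.state();print(st['time_s'],st['position'],st['ft_force'])
s=ctrl.snapshot('wrist');save(s,'w4.png')
for l,z in(('stop_top',.159),('reset_top',.14)):
  for r in ctrl.landmark_of(s,l)[:2]:
    print(l,round(r['score'],2),np.array(r['at']),atz(s,r['at'],z,st),atd(s,r['at'],st))
E
```

```text
time_s: 8.62
position: [0.5339, -0.222, 0.1898]
tool_rot: [0.445, 0.55, -0.445, 0.549]
ft_force: [-0.3, 0.8, -0.5]
finger_gap: 0.0
8.6167 [ 0.5339 -0.222   0.1898] [-0.3258  0.8482 -0.4606]
stop_top 0.64 [255.6 245.4] [ 0.5478 -0.1895  0.159 ] [ 0.5476 -0.1894  0.1585]
reset_top 0.59 [361.8  41.2] [ 0.641  -0.2169  0.14  ] [ 0.6408 -0.2169  0.1409]
```

View pics/w4.png

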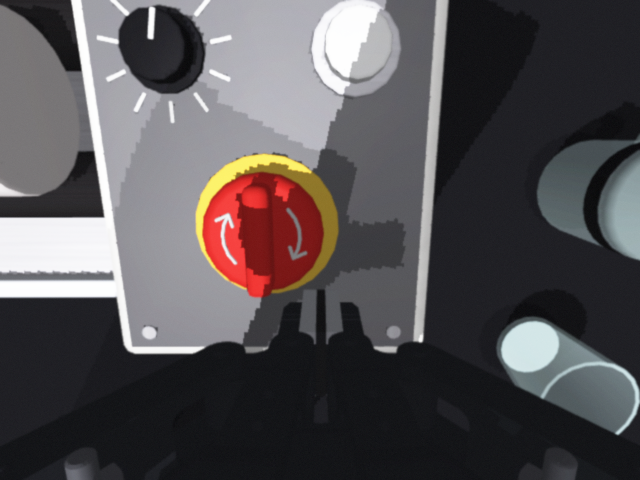

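```bash
python3 -m inch '[[0.6,0,0,0,0,0,0],[1.4,0,0,0,0,0,0],[2.2,0,0,0,0,0,0],[2.7,0,0,0,0,0,0],[2.9,0,0,0,0,0,0],[2.9,0,-0.2,0,0,0,0],[2.9,0,-0.4,0,0,0,0],[2.9,0,-0.6,0,0,0,0],[2.9,0,-0.6,0,0,0,0],[2.9,0,-0.6,0,0,0,0]]'
```

```text
time_s: 9.6
position: [0.5329, -0.2162, 0.1616]
tool_rot: [0.445, 0.549, -0.445, 0.55]
ft_force: [-0.4, 0.1, -0.5]
finger_gap: -0.0002
```

```bash
python3 -m inch '[[0.1,0,-0.1,0,0,0,0],[0.15,0,-0.3,0,0,0,0],[0.15,0,-0.5,0,0,0,0],[0.15,0,-0.7,0,0,0,0],[0.15,0,-0.9,0,0,0,0],[0.15,0,-1.1,0,0,0,0],[0.15,0,-1.2,0,0,0,0],[0.15,0,-1.2,0,0,0,0],[0.15,0,-1.2,0,0,0,0],[0.15,0,-1.2,0,0,0,0]]'
python3 - <<'E'
from h import *
np.set_printoptions(precision=4,suppress=True)
st=ctrl.state();print(st['time_s'],st['position'],st['ft_force'],st['wrist_torque'])
s=ctrl.snapshot('wrist');save(s,'w5.png')
E
```

```text
time_s: 10.43
position: [0.5299, -0.2052, 0.1596]
tool_rot: [0.445, 0.55, -0.445, 0.549]
ft_force: [-3.4, -4.0, 1.0]
finger_gap: 0.0002
10.4333 [ 0.5299 -0.2052  0.1596] [-3.3677 -4.0313  1.0444] [-0.8947  0.6549 -0.018 ]
```

View pics/w5.png

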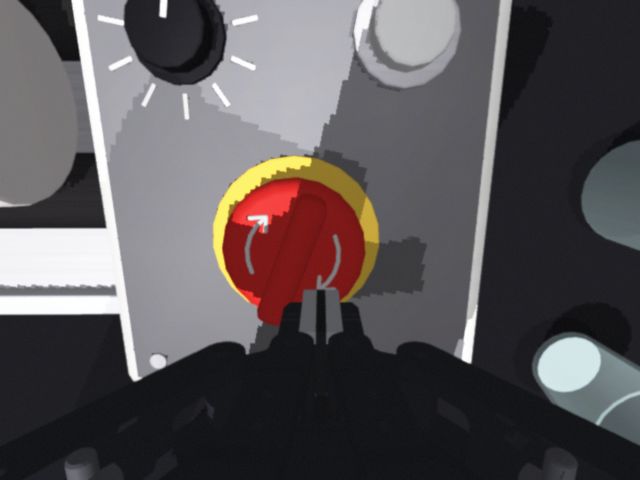

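```bash
cat >> h.py <<'E'
def barang(st,s,zlo,zhi):
    H,W=s['depth'].shape
    uu,vv=np.meshgrid(np.arange(W),np.arange(H))
    x=cv2.undistortPoints(np.stack([uu.ravel(),vv.ravel()],1).astype(float)[:,None],K(s),np.array(s['dist_coeffs'],float))[:,0]
    d=s['depth'].ravel();C=np.c_[x,np.ones(len(x))]*d[:,None]
    T=np.array(s['tool_from_camera']);Rt=Rn.from_quat(st['tool_rot']).as_matrix()
    X=(C@T[:3,:3].T+T[:3,3])@Rt.T+np.array(st['position'])
    p=s['pixels'].reshape(-1,3).astype(int);red=(p[:,0]>60)&(p[:,0]>2.5*p[:,1])
    m=red&(d>0)&(X[:,2]>zlo)&(X[:,2]<zhi)
    q=X[m];r=cv2.minAreaRect((q[:,:2]*1000).astype(np.float32));return m.sum(),np.median(q[:,2]),r
E
python3 - <<'E'
from h import *
st=ctrl.state();s=ctrl.snapshot('wrist')
print(barang(st,s,.154,.170))
E
```

```text
(np.int64(4047), np.float64(0.1590531953660665), ((548.27392578125, -190.73782348632812), (14.331205368041992, 51.24834442138672), 81.15182495117188))
```

```bash
python3 -m inch '[[0,-0.07,-0.08,4,0,0,0],[0,-0.14,-0.17,8,0,0,0],[0,-0.21,-0.26,12.5,0,0,0],[0,-0.28,-0.35,17,0,0,0],[0,-0.35,-0.43,21,0,0,0],[0,-0.4,-0.63,25.5,0,0,0],[0,-0.44,-0.83,30,0,0,0],[0,-0.46,-1.05,35,0,0,0],[0,-0.46,-1.27,40,0,0,0],[0,-0.46,-1.27,40,0,0,0]]'
python3 - <<'E'
from h import *
np.set_printoptions(precision=4,suppress=True)
st=ctrl.state();print(st['time_s'],st['position'],st['ft_force'],st['wrist_torque'],st['joint_positions'])
R=Rn.from_quat(st['tool_rot']).as_matrix();print('yaw',np.degrees(np.arctan2(R[1,1],R[0,1])))
s=ctrl.snapshot('wrist');save(s,'w6.png');print(barang(st,s,.154,.170))
E
```

```text
time_s: 11.37
position: [0.5221, -0.1952, 0.1607]
tool_rot: [-0.607, -0.361, 0.608, -0.363]
ft_force: [-9.4, -7.6, 9.5]
finger_gap: -0.0001
11.3667 [ 0.5221 -0.1952  0.1607] [-9.3753 -7.6489  9.4664] [-1.5683  1.9693  0.0961] [ 0.4819  0.3007 -0.2228  1.6647  0.0736  1.1841 -1.8257]
yaw -28.414891827687324
(np.int64(3972), np.float64(0.1604731310443721), ((548.0864868164062, -191.20541381835938), (15.157508850097656, 50.48375701904297), 63.96063232421875))
```

View pics/w6.png

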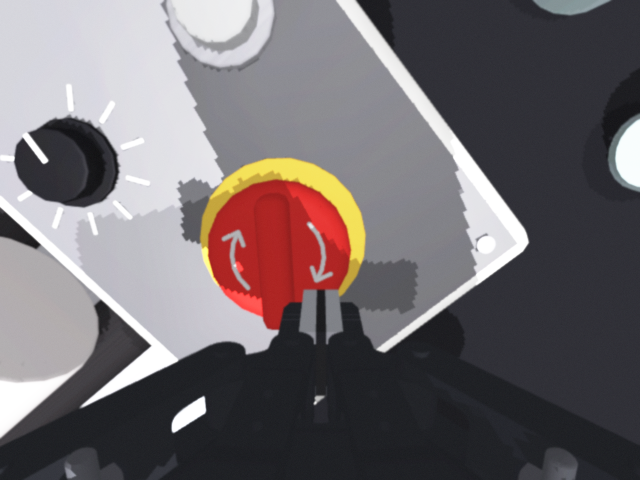

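```bash
python3 -m inch '[[0,-0.06,-0.07,2,0,0,0],[0,-0.12,-0.15,4,0,0,0],[-0.05,-0.17,-0.22,6,0,0,0],[-0.05,-0.2,-0.3,8,0,0,0],[-0.1,-0.24,-0.37,10,0,0,0],[-0.1,-0.28,-0.45,12,0,0,0],[-0.1,-0.32,-0.53,14,0,0,0],[-0.1,-0.35,-0.62,16,0,0,0],[-0.1,-0.38,-0.7,18,0,0,0],[-0.1,-0.4,-0.77,19.5,0,0,0]]'
python3 - <<'E'
from h import *
np.set_printoptions(precision=4,suppress=True)
st=ctrl.state();print(st['time_s'],st['position'],st['ft_force'],st['wrist_torque'])
s=ctrl.snapshot('wrist');save(s,'w7.png');print(barang(st,s,.154,.172))
E
```

```text
time_s: 12.25
position: [0.5223, -0.1863, 0.1613]
tool_rot: [-0.659, -0.255, 0.66, -0.256]
ft_force: [-8.1, -6.9, 6.8]
finger_gap: -0.0004
12.25 [ 0.5223 -0.1863  0.1613] [-8.1025 -6.9396  6.8286] [-1.5153  1.6863 -0.0373]
(np.int64(4384), np.float64(0.16536500376255786), ((547.017578125, -191.24497985839844), (15.992721557617188, 50.76717758178711), 39.81431198120117))
```

View pics/w7.png

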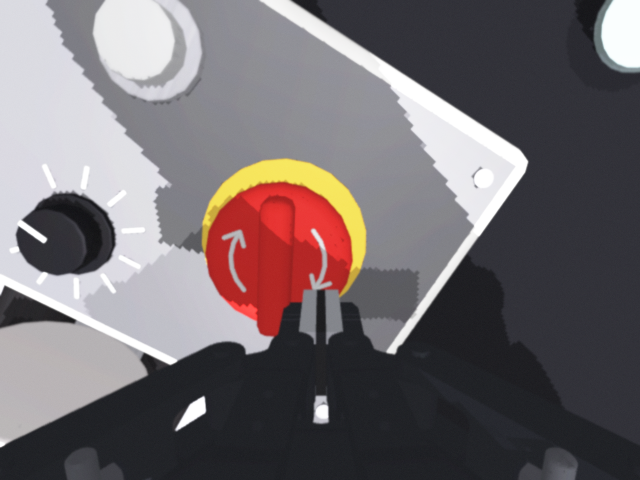

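```bash
python3 -m inch '[[0,0,0.4,0,0,0,0],[0,0,1,0,0,0,0],[0,0,1.8,0,0,0,0],[0,0,2.6,0,0,0,0],[-0.5,0,3,0,0,0,0],[-1.5,0,3,0,0,0,0],[-2.6,0,3,0,0,0,0],[-3.6,0,3,0,0,0,0],[-4,0,3,0,0,0,0],[-4,0,3,0,0,0,0]]'
python3 - <<'E'
from h import *
np.set_printoptions(precision=4,suppress=True)
st=ctrl.state();print(st['time_s'],st['position'],st['ft_force'],Rn.from_quat(st['tool_rot']).as_matrix())
s=ctrl.snapshot('wrist');save(s,'w8.png');print(barang(st,s,.154,.172))
for r in ctrl.landmark_of(s,'reset_top')[:2]:
    print(round(r['score'],2),np.array(r['at']),atz(s,r['at'],.14,st),atd(s,r['at'],st))
E
```

```text
time_s: 13.13
position: [0.5022, -0.2047, 0.2027]
tool_rot: [0.66, 0.256, -0.658, 0.257]
ft_force: [-0.2, -0.6, -0.3]
finger_gap: -0.0003
13.1333 [ 0.5022 -0.2047  0.2027] [-0.2231 -0.5558 -0.3098] [[ 0.0033  0.6764 -0.7365]
 [-0.001  -0.7365 -0.6764]
 [-1.      0.0029 -0.0018]]
(np.int64(3248), np.float64(0.1652592371164326), ((547.46337890625, -189.85874938964844), (50.858642578125, 12.688126564025879), 12.318626403808594))
0.97 [119.2  57.4] [ 0.6399 -0.2167  0.14  ] [ 0.6399 -0.2167  0.14  ]
```

View pics/w8.png

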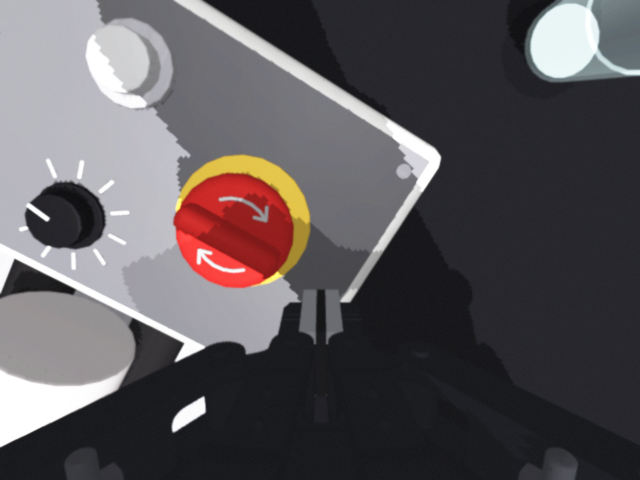

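```bash
python3 -m inch '[[0,0.8,-0.7,0,0,0,0],[0,2.6,-2.4,0,0,0,0],[0,5,-4.6,0,0,0,0],[0,7.4,-6.8,0,0,0,0],[0,9.4,-8.6,0,0,0,0],[0,10.2,-9.3,0,0,0,0],[0.6,10.2,-9.3,0,0,0,0],[1.6,10.2,-9.3,0,0,0,0],[2.6,10.2,-9.3,0,0,0,0],[3,10.2,-9.3,0,0,0,0]]'
python3 - <<'E'
from h import *
np.set_printoptions(precision=4,suppress=True)
st=ctrl.state();print(st['time_s'],st['position'],st['ft_force'])
s=ctrl.snapshot('wrist');save(s,'w9.png')
for r in ctrl.landmark_of(s,'reset_top')[:2]:
    print(round(r['score'],2),np.array(r['at']),atz(s,r['at'],.14,st))
E
```

```text
time_s: 14.07
position: [0.6365, -0.2171, 0.1679]
tool_rot: [-0.658, -0.257, 0.66, -0.256]
ft_force: [-0.5, -1.2, -0.1]
finger_gap: 0.0004
14.0667 [ 0.6365 -0.2171  0.1679] [-0.4715 -1.1945 -0.1312]
0.75 [312.3 286.7] [ 0.6403 -0.2162  0.14  ]
```

View pics/w9.png

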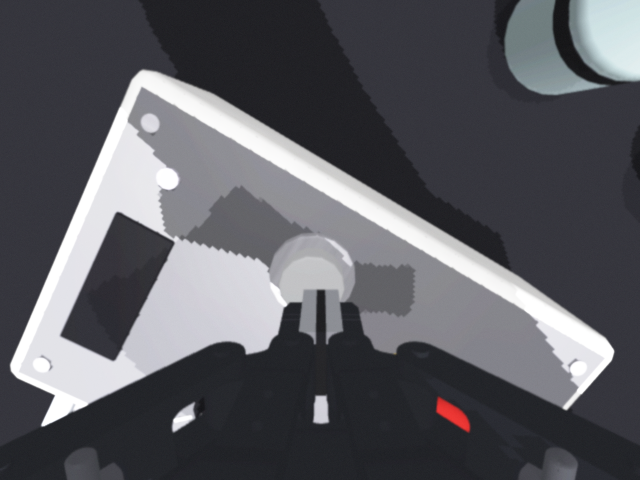

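```bash
python3 -m inch '[[0,0.15,-0.2,0,0,0,0],[0.5,0.15,-0.2,0,0,0,0],[1.1,0.15,-0.2,0,0,0,0],[1.6,0.15,-0.2,0,0,0,0],[1.9,0.15,-0.2,0,0,0,0],[2.1,0.15,-0.2,0,0,0,0],[2.2,0.15,-0.2,0,0,0,0],[2.3,0.15,-0.2,0,0,0,0],[2.4,0.15,-0.2,0,0,0,0],[2.4,0.15,-0.2,0,0,0,0]]'
```

```text
time_s: 15.0
position: [0.6411, -0.2169, 0.1469]
tool_rot: [0.659, 0.256, -0.659, 0.257]
ft_force: [-1.8, 0.3, 2.3]
finger_gap: 0.0
```

```bash
python3 -m inch '[[0.1,0,0,0,0,0,0],[0.2,0,0,0,0,0,0],[0.3,0,0,0,0,0,0],[0.4,0,0,0,0,0,0],[0.5,0,0,0,0,0,0],[0.55,0,0,0,0,0,0],[0.6,0,0,0,0,0,0],[0.65,0,0,0,0,0,0],[0.65,0,0,0,0,0,0],[0.65,0,0,0,0,0,0]]'
```

```text
time_s: 15.83
position: [0.6412, -0.2169, 0.1421]
tool_rot: [0.659, 0.256, -0.659, 0.257]
ft_force: [-6.2, 1.3, 14.5]
finger_gap: -0.0001
```

```bash
python3 -m inch '[[-0.3,0,0,0,0,0,0],[-0.8,0,0,0,0,0,0],[-1.5,0,0,0,0,0,0],[-2.5,0,0,0,0,0,0],[-3.8,0,0,0,0,0,0],[-5.2,0,0,0,0,0,0],[-6.6,0,0,0,0,0,0],[-8,0,0,0,0,0,0],[-9,0,0,0,0,0,0],[-9.5,0,0,0,0,0,0]]'
python3 - <<'E'
from h import *
np.set_printoptions(precision=4,suppress=True)
st=ctrl.state();print(st['time_s'],st['position'],st['ft_force'])
s=ctrl.snapshot('wrist');save(s,'w10.png')
for r in ctrl.landmark_of(s,'reset_top')[:1]:
    print(round(r['score'],2),np.array(r['at']),atz(s,r['at'],.14,st),atd(s,r['at'],st))
E
```

```text
time_s: 16.67
position: [0.6415, -0.2169, 0.2372]
tool_rot: [0.66, 0.256, -0.658, 0.257]
ft_force: [-0.0, -0.1, 0.6]
finger_gap: 0.0002
16.6667 [ 0.6415 -0.2169  0.2372] [-0.0449 -0.1118  0.5719]
0.85 [319.  250.1] [ 0.6415 -0.2155  0.14  ] [ 0.6414 -0.2154  0.1395]
```

View pics/w10.png

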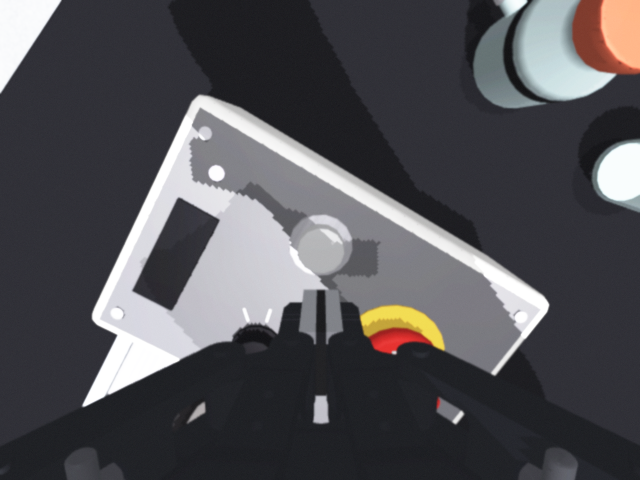

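Run:
```python
from h import *
np.set_printoptions(precision=4,suppress=True)
for n in('scene','top'):
    s=ctrl.snapshot(n);save(s,n+'9.png')
    for l,z in(('stop_top',.166),('speed_mark',.137),('sample',0),('beaker',0),('jar_a',.131)):
        for r in ctrl.landmark_of(s,l)[:2]:
            print(n,l,round(r['score'],2),np.array(r['at']),atz(s,r['at'],z))
```

```text
scene stop_top 0.83 [269.6 193.3] [ 0.5448 -0.198   0.166 ]
scene speed_mark 0.58 [270.7 237.6] [ 0.6254 -0.1368  0.137 ]
scene sample 0.66 [184.5 213.9] [ 0.6021 -0.4343  0.    ]
scene beaker 0.6 [223.4 179.3] [ 0.4531 -0.4321  0.    ]
scene beaker 0.5 [422.8 280. ] [0.445  0.1555 0.    ]
scene jar_a 0.93 [337.3 249.3] [ 0.5684 -0.0057  0.131 ]
scene jar_a 0.67 [422.3 277.7] [0.5327 0.176  0.131 ]
top stop_top 0.91 [399.6 250.7] [ 0.5503 -0.1817  0.166 ]
top speed_mark 0.65 [370.2 206. ] [ 0.6396 -0.1293  0.137 ]
top beaker 0.48 [212.3 261. ] [0.5352 0.2111 0.    ]
top jar_a 0.92 [213.8 259.5] [0.5339 0.177  0.131 ]
top jar_a 0.55 [304.4 242.1] [ 0.5687 -0.0005  0.131 ]
```

View pics/scene9.png

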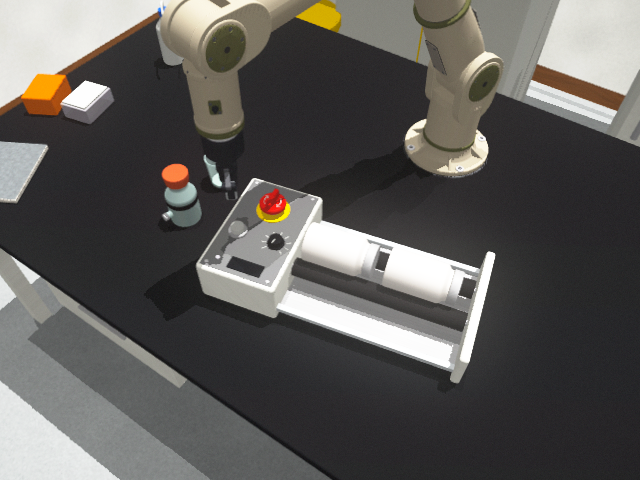

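Scene picture: the stop is out at (272,203) with its bar at rest. The reset button is up at (237,230). The knob, jars, bottle and beaker look as they did at the start, and the arm is clear of everything.

```bash
python3 -c "
from station import ctrl
print(ctrl.close_job())"
```

```text
the job is handed in; nothing more can be done
None
```

The emergency stop check is done and the job is handed in; the last robot clock reading was about 17 s, against the 51 s limit.

- **Latching:** I pressed the mushroom stop with closed fingertips until it snapped in, then firmly to about 11 N. With the fingers off, the bar top measured 158.5 mm, which matches latched.
- **Turning:** I pushed the near end of the bar clockwise to about 62° (1.08 rad), a little past the 1.0 planned and close to the 1.1 hard stop. The largest reading between moves was about 15 N. The head sprang out, and once the finger backed off it measured 165.3 mm high and had turned back to rest (yaw 12.3°, mill yaw about 12°).
- **Reset:** I pressed the button to its end of travel, where the force rose to about 14.5 N vertical, and released it. It came back up to 139.5 mm.

**Last checks:** the force was about zero with the arm raised clear. The jars, knob pointer, bottle and beaker sat at their starting places within detector noise of about 1 cm. In the final top picture the networks did not find the bottle and reported a beaker on a jar, a false hit. In the final scene picture, one low-scoring beaker hit was also on a jar. For the bottle and beaker I relied on the scene picture, where both look unmoved, though the gripper partly hid the beaker.

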